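# Close up the drill-bit case: rack down, lid shut

### The arm

A 6-joint arm with a two-finger parallel gripper is mounted at the origin on the work surface. World frame = base frame: x ahead of the robot, y to its left, z up, the work surface at z = 0. Lengths are in m, angles in rad, forces in N, time in s.
With the tool pointing down it reaches from about 0.3 to 0.95 m from the base axis. Payload 3.1 kg.
Tool frame: the origin (TCP) lies between the finger pads; the fingertips stand 22 mm ahead of it and the grasp point (between the pads) lies 3 mm ahead of it; y points along the fingers, z is the direction in which the jaws open and shut, and the axes are right-handed (so a half turn about y gives the same grasp; the last joint's range is limited). The gripper opens to 85 mm and grips with 20 to 120 N. Pads are 22 mm wide; open, the fingers measure 114 mm over their backs; the gripper's body (76 mm by 85 mm) begins 54 mm behind the grasp point. The pads swing forward as they close: fully open they stand 13 mm farther back than shut.
Start: joints at [-1.238, 0.308, 1.634, -0, 1.2, -0.07], TCP at [0.245, -0.575, 0.253] pointing down, gripper open.
Joint ranges: [-3.06, 3.06], [-0.79, 1.96], [0.05, 2.63], [-1.19, 4.34], [0.05, 2.64], [-2.94, 2.94]. Speed limits (rad/s): [2.79, 2.79, 3.14, 3.14, 3.14, 3.14].

### API

Orientations are given as a unit quaternion [w, x, y, z].
In Python, from bench import arm gives the robot as it stands. The module is installed in compiled form; this text tells all that it offers.
- The arm moves only by the tool jog_arm, never from a script. Its argument "targets" is one flat list of numbers, 5 for each row, row after row: the shift along the tool's x, y, z in mm, then the turn about the tool's y in degrees, then the closure, from -1 (fully open) to 1 (shut). A call has 1 to 20 rows; each row is the pose to reach, as a shift and turn from the pose commanded when the call began, along the tool's axes at that moment; what a row does not reach only later rows make up. A row lasts 1/10 s, in which the tool goes at most 50 mm and 8.59 degrees, less where a joint would pass 70% of its speed; a pose out of reach is approached as far as the arm can. A call with a gripper value outside its range is refused whole. The fingers move at their own pace and stop on an object; "squeeze" is the grip in N (left out, the last holds). Time passes only in rows, so rows that repeat a pose let the fingers close. It gives the time, the measured TCP pose, the force and the opening at its end, in the units of the state.
- arm.observe(): the state, without advancing time (a new reading comes with each control period).
- arm.get_image(name): name is "scene" or "top" or "wrist"; returns a dict with "image" (480x640x3 uint8, blue, green, red), "range_z" (480x640 float32, m along the optical axis (not along the pixel's ray), 0 where there is no reading), "K" (3x3 intrinsics, pixels), "R" (3x3) and "t" (3): a world point X has camera coordinates R X + t. Camera axes: x right, y down, z forward; pixel columns grow to the right and rows downward; lengths in m; the calibration is good to about 2 mm. A picture is of the moment at which its call begins.
- arm.close_job(): hands the job in, once; it reports no verdict.
The state is a dict: "time": time; "joints": joint angles; "joint_velocities": joint speeds; "joint_torque": joint torques, N m; "tcp_pos": TCP position; "orientation": TCP orientation; "force": force on the tool from outside, world axes, zero at the start; "wrist_torque": the same for the moment, N m; "grip_width": finger opening in m.
Only numpy, scipy, OpenCV 4.12 (cv2) and the standard library are available. Lean on these libraries where they do the work, as an engineer would, in place of code of your own. Each camera call takes 0.05 s, during which the arm holds its last target. There are 200 camera calls.

### The job

Close up the open drill-bit case: push the upright rack of drill bits all the way down flat into its tray first, and only then push the hinged lid over it until it is fully shut, without slamming it. This is fingertip pushing only: pick nothing up, and leave the case and the things around it where they stand.

Things in the scene. Friction and masses are not known exactly. Their poses are not given: they have to be found in the camera images.
- case: Blue steel drill-bit case standing loose on the bench (about 2 kg in all). Its tray is an open box 140 mm deep (case x), 210 mm wide (case y), 40 mm high, walls 2.5 mm. Origin: centre of the tray's underside; z up. Case +x points to the lid-hinge side, away from the robot give or take the yaw. The rack stands near the front wall, the open lid behind it.
- rack (a joint): Angle (rad) of the rack of 19 drill bits about its pivot along case y. 0 = flat in the tray (end stop), 1.57 = upright, 1.70 = leaning a little forward (end stop). It folds down away from the front wall, towards the lid hinge. The pivot is stiff (about 0.3 N m): the rack stays where it is left. Rack mass about 0.4 kg.
- rack_hinge (a point): Middle of the rack's pivot line, fixed to the case at case x = -47 mm, 18 mm above the bench; axes as the case. The rack reaches 96 mm from this line and is 188 mm wide (case y).
- rack_rail (a point): Middle of the front face of the rack's top rail, moves with the rack: 91 mm from the pivot line along the rack and 16.5 mm out from it. The rack is a 2.5 mm plate with the bits on its front, between a foot rail (0 to 24 mm from the pivot) and this top rail (86 to 96 mm), both 16.5 mm thick over all. When down, this face looks up, 34.5 mm above the bench, 5.5 mm below the tray's rim.
- lid (a joint): Angle (rad) of the lid about its hinge along case y at the tray's rear rim. 0 = shut on the tray (end stop), 1.57 = upright, larger = leaning back, away from the rack (end stop 2.10). The hinge is stiff (about 0.22 N m): the lid stays where it is left and does not fall. Lid mass about 0.25 kg. To shut it, push its outer face, the one turned away from the rack.
- lid_hinge (a point): Middle of the lid's hinge line, fixed to the case at case x = +70 mm, 40 mm above the bench; axes as the case.
- lid_edge (a point): Middle of the lid's free edge on its outer face, moves with the lid: 140 mm from the hinge line along the lid, 16 mm out from it. The lid is a hollow shell 140 x 210 x 16 mm, 2 mm thick; shut, its outer face is on top, 56 mm above the bench. A 30 mm wide spring tongue at the middle of this edge points to the tray side.
- oil: Bystander: small amber oil bottle with a black cap, 44 mm across, 105 mm high; origin at the centre of its underside.
- tin: Bystander: low aluminium tin, 64 mm across, 42 mm high; origin at the centre of its underside.
- stone: Bystander: grey sharpening stone in a wooden tray, 165 x 62 x 40 mm, long along its x; origin at the centre of its underside.
- file: Bystander: flat file with a wooden handle lying on the bench, 265 mm long along its x (handle to -x), 26 mm thick; origin on the bench at about the middle of its length.

How it is judged:
On the way:
1. the rack lies flat in the tray while the lid is still open (value of joint rack below 0.08 rad and value of joint lid above 1.2 rad), for 0.2 s.
At the end, for the whole second after the job is handed in: The rack lies flat in the tray (within 0.08 rad of its stop), the lid is shut over it (within 0.05 rad of its stop, about 7 mm at its free edge), and the case stands level and still within 30 mm of where it was (value of joint rack below 0.08 rad and value of joint lid below 0.05 rad and linear speed of case below 0.01 m/s and angle between case's own z axis and vertical below 0.03 rad and distance of case from where it was at the start of the episode below 0.03 m); the robot touches nothing.
It fails at once if the lid is swung over while the rack is still up (rack above 0.3 rad, lid below 1.2 rad) (value of joint rack above 0.3 rad and value of joint lid below 1.2 rad).
It fails at once if the lid is slammed (still closing faster than 3 rad/s within the last 0.4 rad) (value of joint lid below 0.4 rad and velocity of joint lid below -3 rad/s).
It fails at once if the case is picked up or tipped (raised over 12 mm or tilted over 0.15 rad) (height (world z) of case above 0.012 m or angle between case's own z axis and vertical above 0.15 rad).
It fails at once if the case is shoved more than 40 mm (distance of case from where it was at the start of the episode above 0.04 m).
It fails at once if a bystander is picked up or pushed more than 25 mm (distance of any of oil, tin, stone, file from where it was at the start of the episode above 0.025 m).
It also fails if it takes over 58 s, if anything falls off the work surface, if the arm or the gripper's body presses on something with over 40 N, if the wrist force passes 120 N, or if a joint passes its speed limit or range.

## Working session

There is one attempt and no reset: what is moved stays moved. The work goes in short steps, Python scripts to look and compute and a tool call to move; the robot and the scene stay as the last step left them, time stands still between calls to the robot, and variables do not carry over. Pictures are saved under pics/ and viewed, about 8 in all and at most 12, crops included, and the job is handed in when it is done.

Besides the shell and the picture viewer there is one more tool, called after "Emit:" by a JSON object that holds its "name" and its "arguments", one argument or row to a line. jog_arm: Moves the arm, as the interface text tells. Its arguments: {"type":"object","properties":{"targets":{"type":"array","items":{"type":"number"}},"squeeze":{"type":"number"}},"required":["targets"]}

```bash
mkdir -p pics; cat > h.py <<'E'
import numpy as np, cv2
from bench import arm
def grab(n):
    d=arm.get_image(n); return d
def cloud(d):
    z=d["range_z"]; v,u=np.indices(z.shape); K=d["K"]
    c=np.stack([(u-K[0,2])/K[0,0]*z,(v-K[1,2])/K[1,1]*z,z],-1)
    P=(c-d["t"])@d["R"]; P[z<=0]=np.nan; return P
E
python3 - <<'E'
from h import *
for n in("scene","top"):
    d=grab(n); cv2.imwrite(f"pics/{n}0.png",d["image"]); np.savez(f"{n}0.npz",P=cloud(d),im=d["image"]); print(n,-d["R"].T@d["t"])
s=arm.observe(); print(s)
E
```

```text
scene [1.01075329 0.48780412 1.02672126]
top [0.42073041 0.08046265 1.14059919]
{'time': 0.1, 'joints': array([-1.23768108e+00,  3.08948372e-01,  1.63507212e+00,  1.25803293e-05,
        1.19973001e+00, -6.96447346e-02]), 'joint_velocities': array([-0.0010614 , -0.00241263, -0.00142498, -0.00091938, -0.00202641,
       -0.00302325]), 'joint_torque': array([-7.74760047e-04, -4.16408050e+01, -2.77644610e+01, -6.87584952e-05,
        4.00697885e-03, -2.74963369e-06]), 'tcp_pos': array([ 0.24474949, -0.57430663,  0.2521368 ]), 'orientation': array([ 0.14133888, -0.14153109,  0.69357397, -0.69206027]), 'force': array([-0.1797949 ,  0.7910826 ,  0.09786514]), 'wrist_torque': array([-0.015453  , -0.01010953,  0.00724725]), 'grip_width': 0.08544377617156612}
```

View pics/scene0.png

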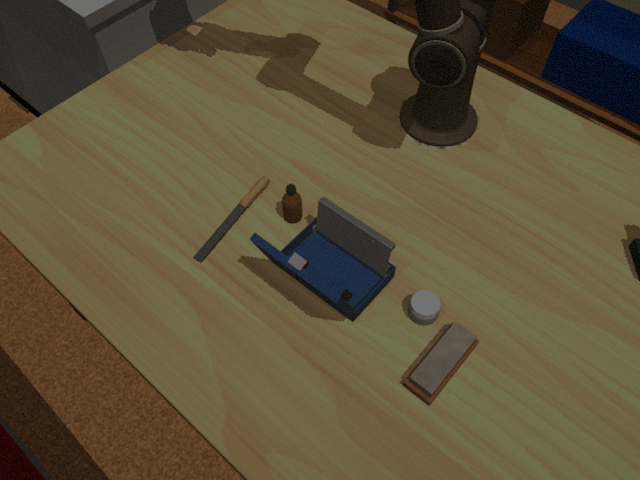

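View pics/top0.png

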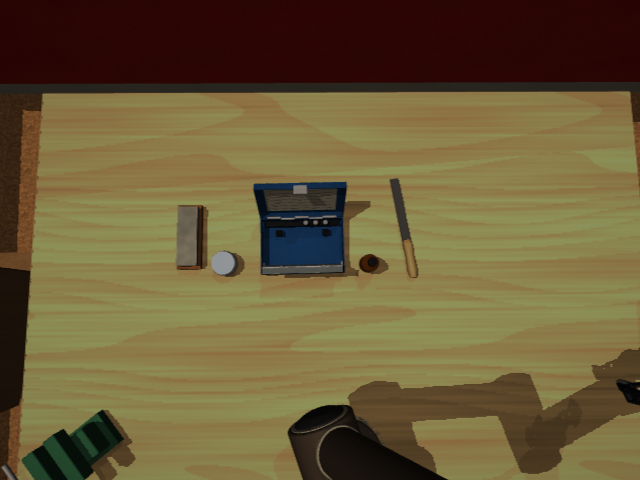

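```bash
python3 - <<'E'
import numpy as np
from scipy.spatial.transform import Rotation as R
q=[0.14133888, -0.14153109,  0.69357397, -0.69206027]
print(R.from_quat(q[1:]+q[:1]).as_matrix().round(3))
E
```

```text
[[-0.92  -0.001  0.392]
 [-0.392  0.002 -0.92 ]
 [-0.    -1.    -0.002]]
```

The scene picture shows the upright rack (px ~355,240) at the tray's robot side and the lid (~300,270) leaning back. In the top view the tray spans px 260–345 × 215–275, with its near rim at row ~272 and the lid edge at row ~184. The oil bottle is at (369,263), the tin at (224,263), the stone at (190,237) and the file at (405,230).

```bash
python3 - <<'E'
import numpy as np
a=np.load("top0.npz"); P=a["P"]; 
def rep(n,r0,r1,c0,c1,z0,z1):
    p=P[r0:r1,c0:c1].reshape(-1,3); p=p[(p[:,2]>z0)&(p[:,2]<z1)]
    print(n,len(p),p.min(0).round(4),p.max(0).round(4),np.median(p,0).round(4)); return p
rep("bench",300,330,250,350,-.1,.1)
p=rep("racktop",255,290,255,350,.09,.13)
import cv2
print(cv2.minAreaRect((p[:,:2]*1000).astype(np.float32)))
p=rep("lidtop",175,200,245,352,.14,.25); print(cv2.minAreaRect((p[:,:2]*1000).astype(np.float32)))
L=rep("lid",175,220,245,352,.06,.25)
# lid inner plane in x,z
A=np.c_[L[:,:2],np.ones(len(L))]
c=np.linalg.svd(L-L.mean(0))[2][2]; print("lid normal",c,L.mean(0))
p=rep("rim",205,285,250,355,.034,.046); print(cv2.minAreaRect((p[:,:2]*1000).astype(np.float32)))
for r in range(180,282,4): print(r,P[r,303].round(3),P[r,264].round(3),P[r,342].round(3))
rep("oil",250,280,355,385,.03,.12);rep("tin",245,285,205,240,.03,.06);rep("stone",200,275,170,210,.03,.06);rep("file",175,280,385,420,.01,.04)
a=np.load("scene0.npz"); P=a["P"]
p=rep("rackS",195,280,310,400,.09,.13); print(cv2.minAreaRect((p[:,:2]*1000).astype(np.float32)))
L=rep("lidS",225,320,245,365,.07,.25); print(cv2.minAreaRect((L[:,:2]*1000).astype(np.float32)))
E
```

```text
bench 2985 [ 0.315  -0.0199 -0.0064] [0.3904 0.2346 0.0077] [0.3526 0.1088 0.0006]
racktop 599 [0.4548 0.0076 0.0903] [0.4741 0.1939 0.1191] [0.4639 0.0987 0.1133]
((464.38922119140625, 100.67514038085938), (18.625219345092773, 186.35113525390625), 0.9423652291297913)
lidtop 802 [ 0.6292 -0.0021  0.14  ] [0.6578 0.2078 0.1815] [0.6467 0.1034 0.1711]
((643.258056640625, 102.95028686523438), (27.917673110961914, 209.85923767089844), 0.8176567554473877)
lid 2334 [ 0.6028 -0.0024  0.0601] [0.6578 0.2078 0.1815] [0.6371 0.1034 0.1209]
lid normal [-0.96847517 -0.01690397  0.24853592] [0.63636788 0.10348579 0.12340522]
rim 830 [ 0.4571 -0.005   0.0341] [0.6157 0.2074 0.046 ] [0.601  0.0992 0.0406]
((536.2266845703125, 101.28550720214844), (157.9647216796875, 210.15744018554688), 0.9172187447547913)
180 [0.703 0.097 0.003] [0.704 0.2   0.002] [ 0.703 -0.006  0.   ]
184 [0.652 0.094 0.171] [0.653 0.182 0.168] [0.652 0.006 0.169]
188 [0.642 0.094 0.175] [0.643 0.182 0.174] [0.648 0.005 0.146]
192 [0.633 0.094 0.176] [0.643 0.186 0.134] [0.642 0.004 0.129]
196 [0.637 0.095 0.113] [0.636 0.187 0
[... 1430 characters left out ...]
.   ]
oil 269 [ 0.4596 -0.0865  0.0324] [ 0.5015 -0.0438  0.1098] [ 0.479  -0.0606  0.0744]
tin 485 [0.4538 0.2682 0.0302] [0.5143 0.3266 0.0494] [0.4835 0.2969 0.0425]
stone 1256 [0.4789 0.3645 0.0302] [0.629  0.4161 0.0467] [0.5521 0.3894 0.0405]
file 662 [ 0.4452 -0.1902  0.01  ] [ 0.6973 -0.1359  0.0301] [ 0.5344 -0.1663  0.0175]
rackS 1138 [0.4521 0.0042 0.0902] [0.4767 0.1935 0.1164] [0.4696 0.1043 0.1098]
((464.68572998046875, 98.7684326171875), (22.59450340270996, 189.344482421875), 0.7847225069999695)
lidS 1914 [ 0.4604 -0.0041  0.07  ] [0.6586 0.2082 0.1818] [0.6439 0.1103 0.1668]
((559.1657104492188, 100.33161163330078), (196.80792236328125, 212.51336669921875), 1.144850254058838)
```

The case centre is about (0.530, 0.101) with a yaw of about +1°. The lid hinge is at x≈0.600, the lid is at ≈1.82 rad and the rack is leaning at ≈1.67 rad. I'll approach from the front with the fingers half open along case x, so the leading finger pushes and the gripper body stays clear of the lid.

Emit:
{"name": "jog_arm", "arguments": {
  "targets": [-407, 50, -560, -68, 0, -407, 50, -560, -68, 0, -407, 50, -560, -68, 0, -407, 50, -560, -68, 0, -407, 50, -560, -68, 0, -407, 50, -560, -68, 0, -407, 50, -560, -68, 0, -407, 50, -560, -68, 0, -407, 50, -560, -68, 0, -407, 50, -560, -68, 0, -407, 50, -560, -68, 0, -407, 50, -560, -68, 0, -407, 50, -560, -68, 0, -407, 50, -560, -68, 0, -407, 50, -560, -68, 0, -407, 50, -560, -68, 0, -407, 50, -560, -68, 0, -407, 50, -560, -68, 0, -407, 50, -560, -68, 0, -407, 50, -560, -68, 0],
  "squeeze": 30
}}

```text
time: 2.1
tcp_pos: [0.3999, 0.0987, 0.2034]
orientation: [0.504, -0.504, 0.496, -0.496]
force: [0.7, -0.5, 1.4]
grip_width: 0.0428
```

```bash
python3 - <<'E'
from h import *
d=grab("scene"); P=cloud(d); cv2.imwrite("pics/s1.png",cv2.resize(d["image"][120:360,240:560],(800,600)))
# gripper finger points
m=(P[...,2]>.13)&(P[...,2]<.26)&(P[...,0]>.3)&(P[...,0]<.5)&(abs(P[...,1]-.1)<.06)
for z in np.arange(.15,.26,.01):
    p=P[m&(abs(P[...,2]-z)<.005)]
    if len(p): print(round(z,3),len(p),p.min(0).round(3),p.max(0).round(3))
p=P[m]; print("minz",np.sort(p[:,2])[:8].round(3))
E
```

```text
0.18 9 [0.375 0.089 0.179] [0.425 0.108 0.185]
0.19 57 [0.37  0.09  0.185] [0.434 0.111 0.195]
0.2 71 [0.373 0.092 0.195] [0.435 0.113 0.205]
0.21 59 [0.371 0.095 0.205] [0.436 0.111 0.215]
0.22 42 [0.371 0.096 0.215] [0.435 0.113 0.225]
0.23 89 [0.35  0.088 0.225] [0.453 0.113 0.235]
0.24 89 [0.343 0.088 0.235] [0.455 0.113 0.245]
0.25 149 [0.339 0.088 0.245] [0.46  0.118 0.255]
0.26 55 [0.339 0.094 0.255] [0.462 0.118 0.26 ]
minz [0.179 0.18  0.181 0.182 0.182 0.182 0.183 0.185]
```

View pics/s1.png

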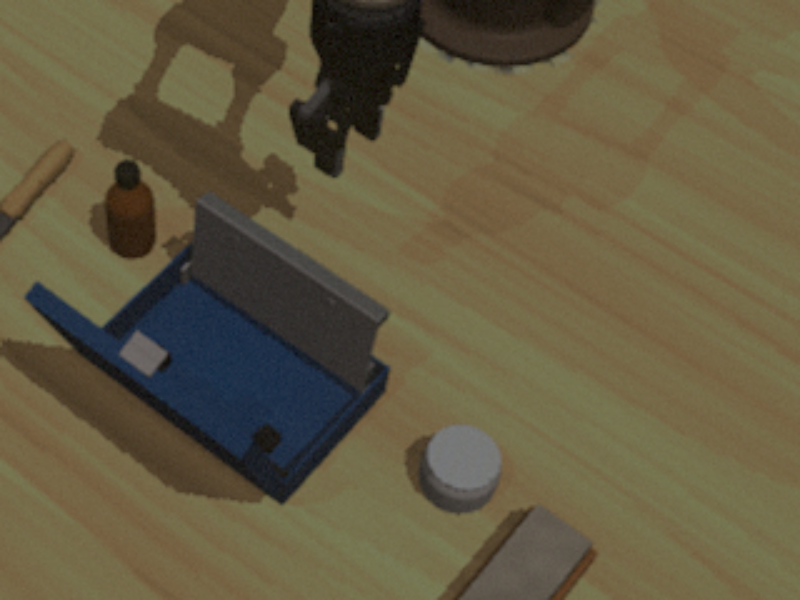

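The gripper hangs clear in front of the rack, with the lead finger at crop px (330,165). Its tip is at TCP −22 mm and its outer face at TCP +35 mm. I'll lower it and push the rack along its arc, stopping half way to check.

Emit:
{"name": "jog_arm", "arguments": {
  "targets": [0, 40, 0, 0, 0, 0, 78, 0, 0, 0, 0, 78, 10, 0, 0, 0, 78, 20, 0, 0, 0, 77, 26, 0, 0, 0, 76, 32, 0, 0, 0, 76, 38, 0, 0, 0, 76, 44, 0, 0, 0, 76, 50, 0, 0, 0, 76, 57, 0, 0, 0, 76, 64, 0, 0, 0, 78, 71, 0, 0, 0, 80, 77, 0, 0, 0, 82, 83, 0, 0, 0, 85, 90, 0, 0, 0, 88, 95, 0, 0, 0, 92, 100, 0, 0, 0, 97, 106, 0, 0, 0, 101, 111, 0, 0, 0, 101, 111, 0, 0]
}}

```text
time: 4.15
tcp_pos: [0.5107, 0.1017, 0.101]
orientation: [-0.504, 0.505, -0.496, 0.495]
force: [0.2, -0.4, -0.2]
grip_width: 0.0424
```

```bash
python3 - <<'E'
from h import *
d=grab("scene"); P=cloud(d); cv2.imwrite("pics/s2.png",cv2.resize(d["image"][170:330,230:430],(750,600)))
print(arm.observe()["force"])
E
```

```text
[-2.03771605 -0.90250943  0.46631048]
```

View pics/s2.png

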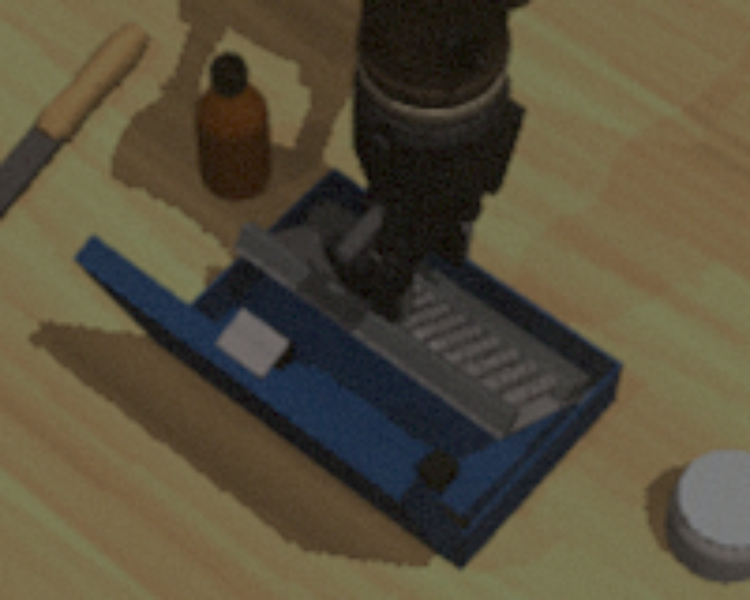

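The rack has folded part way and the finger is on its top rail (crop px 370,310). The lid and case are unmoved. I'll continue down along the arc.

Emit:
{"name": "jog_arm", "arguments": {
  "targets": [0, 5, 4, 0, 0, 0, 10, 8, 0, 0, 0, 16, 12, 0, 0, 0, 21, 16, 0, 0, 0, 26, 18, 0, 0, 0, 31, 20, 0, 0, 0, 36, 22, 0, 0, 0, 40, 23, 0, 0, 0, 43, 24, 0, 0, 0, 46, 24, 0, 0, 0, 47, 24, 0, 0, 0, 47, 24, 0, 0]
}}

```text
time: 5.4
tcp_pos: [0.5345, 0.1023, 0.055]
orientation: [-0.504, 0.505, -0.495, 0.495]
force: [0.6, 0.7, 0.8]
grip_width: 0.0426
```

Emit:
{"name": "jog_arm", "arguments": {
  "targets": [0, 2, 0, 0, 0, 0, 3, 0, 0, 0, 0, 4, 0, 0, 0, 0, 4, 0, 0, 0]
}}

```text
time: 5.8
tcp_pos: [0.5353, 0.1023, 0.0516]
orientation: [0.505, -0.504, 0.495, -0.495]
force: [1.2, -0.5, 4.6]
grip_width: 0.0427
```

Emit:
{"name": "jog_arm", "arguments": {
  "targets": [0, 1, 0, 0, 0, 0, 2, 0, 0, 0, 0, 2, 0, 0, 0]
}}

```text
time: 6.1
tcp_pos: [0.5356, 0.1023, 0.0508]
orientation: [0.505, -0.505, 0.495, -0.495]
force: [-0.5, -0.4, 11.0]
grip_width: 0.0429
```

The rack is against its stop: force rises to 11 N at tip z≈0.03. I'll lift out, cross high over the lid, and take a check image.

Emit:
{"name": "jog_arm", "arguments": {
  "targets": [0, -50, -4, 0, 0, 0, -100, -20, 0, 0, 0, -150, -20, 0, 0, 0, -210, -20, 0, 0, 0, -210, -20, 0, 0, 0, -210, -20, 0, 0]
}}

```text
time: 6.7
tcp_pos: [0.5159, 0.1021, 0.2616]
orientation: [0.506, -0.503, 0.494, -0.496]
force: [-0.9, -0.1, -0.9]
grip_width: 0.0423
```

```bash
python3 - <<'E'
from h import *
d=grab("scene"); P=cloud(d)
cv2.imwrite("pics/s3.png",cv2.resize(d["image"][170:330,230:430],(750,600))); np.savez("s3.npz",P=P)
print(arm.observe()["tcp_pos"],arm.observe()["force"])
# rack: heights in tray area by x
for x in np.arange(.48,.60,.01):
    m=(abs(P[...,0]-x)<.005)&(P[...,1]>.115)&(P[...,1]<.185)&(P[...,2]<.1)
    print(round(x,3),m.sum(),np.nanmedian(P[m][:,2]).round(4) if m.any() else "")
L=P[(P[...,0]>.602)&(P[...,0]<.68)&(P[...,2]>.07)&(P[...,2]<.2)&(abs(P[...,1]-.1)<.12)]
print(len(L),L.min(0),L.max(0))
E
```

```text
[0.51431666 0.10190359 0.25893981] [ 0.19539429 -0.23951993 -1.06813754]
0.48 81 0.0327
0.49 129 0.0338
0.5 188 0.0326
0.51 138 0.0293
0.52 139 0.029
0.53 136 0.0294
0.54 149 0.0293
0.55 153 0.0292
0.56 102 0.0281
0.57 203 0.0323
0.58 36 0.0299
0.59 0 
1596 [ 0.60734268 -0.0026031   0.07028407] [0.65818263 0.20825159 0.18050269]
```

View pics/s3.png

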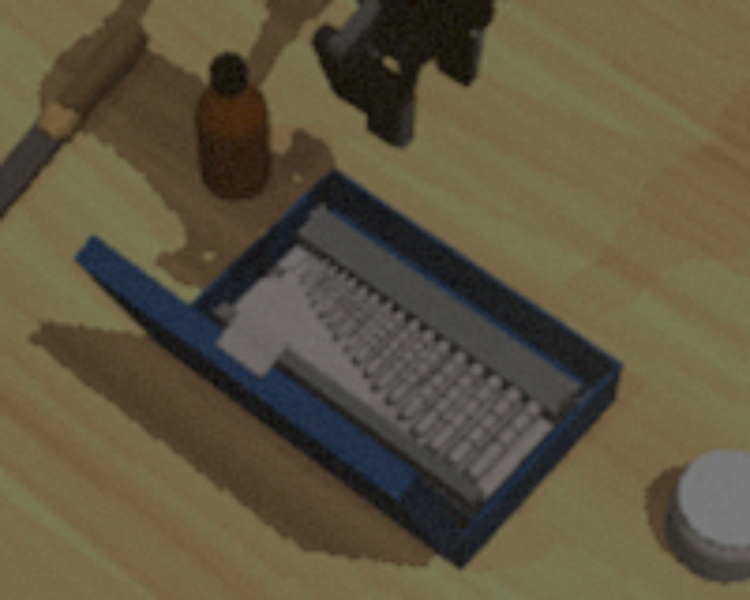

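The rack lies flat: foot rail and top rail both measure about 33 mm high. The lid is still open and the case has not moved. Now I'll cross over the lid and come down behind it.

Emit:
{"name": "jog_arm", "arguments": {
  "targets": [0, 0, 50, 0, 0, 0, 0, 100, 0, 0, 0, 0, 150, 0, 0, 0, 0, 204, 0, 0, 0, 0, 204, 0, 0, 0, 30, 204, 0, 0, 0, 60, 204, 0, 0, 0, 85, 204, 0, 0, 0, 85, 204, 0, 0, 0, 85, 204, 0, 0]
}}

```text
time: 7.75
tcp_pos: [0.7165, 0.1056, 0.1713]
orientation: [-0.503, 0.506, -0.497, 0.494]
force: [0.3, -0.5, 0.4]
grip_width: 0.0429
```

Emit:
{"name": "jog_arm", "arguments": {
  "targets": [0, -3, -12, 0, 0, 0, -6, -24, 0, 0, 0, -8, -36, 0, 0, 0, -10, -46, 0, 0, 0, -11, -56, 0, 0, 0, -12, -66, 0, 0, 0, -12, -66, 0, 0]
}}

```text
time: 8.45
tcp_pos: [0.6553, 0.1047, 0.1919]
orientation: [0.507, -0.502, 0.493, -0.497]
force: [1.4, -0.2, 12.6]
grip_width: 0.0426
```

```bash
python3 - <<'E'
from h import *
d=grab("scene"); P=cloud(d)
cv2.imwrite("pics/s4.png",cv2.resize(d["image"][170:330,230:430],(750,600)))
print(arm.observe()["tcp_pos"],arm.observe()["force"])
E
```

```text
[0.65533408 0.10470599 0.1918535 ] [ 0.88081769 -0.43758231 11.63761537]
```

View pics/s4.png

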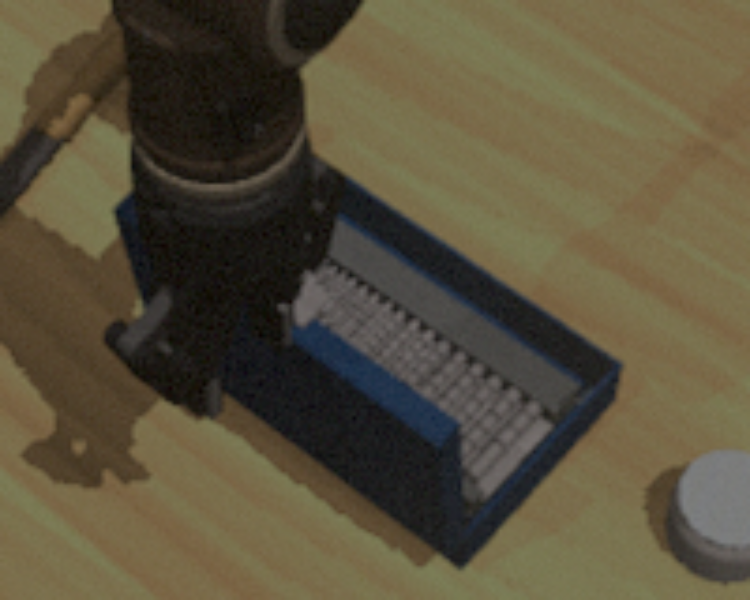

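The lid is now near upright, but the fingers appear to straddle its top edge (crop px ~290,330), with 12 N pushing up. I'll lift off and measure again.

Emit:
{"name": "jog_arm", "arguments": {
  "targets": [0, -25, 0, 0, 0, 0, -50, 0, 0, 0, 0, -70, 30, 0, 0, 0, -70, 80, 0, 0, 0, -70, 80, 0, 0]
}}

```text
time: 9.0
tcp_pos: [0.7366, 0.1056, 0.2545]
orientation: [0.505, -0.504, 0.495, -0.496]
force: [0.4, 0.5, -0.8]
grip_width: 0.0428
```

```bash
python3 - <<'E'
from h import *
s=arm.observe();print(s["tcp_pos"],s["force"])
d=grab("scene"); P=cloud(d)
cv2.imwrite("pics/s5.png",cv2.resize(d["image"][170:330,230:430],(750,600)))
for n in("scene","top"):
    P=cloud(grab(n)); t=P
    m=(P[...,0]>.56)&(P[...,0]<.70)&(P[...,1]>.13)&(P[...,1]<.2)&(P[...,2]>.05)&(P[...,2]<.2)
    for z in np.arange(.06,.2,.01):
        p=P[m&(abs(P[...,2]-z)<.005)]
        if len(p)>2: print(n,round(z,3),len(p),np.percentile(p[:,0],[2,50,98]).round(4))
    T=s["tcp_pos"]
    g=P[(abs(P[...,0]-T[0])<.08)&(abs(P[...,1]-T[1])<.06)&(P[...,2]>.2)&(P[...,2]<.4)]
    for z in np.arange(.21,.33,.01):
        p=g[abs(g[:,2]-z)<.005]
        if len(p)>2: print(" g",round(z-T[2],3),len(p),(p.min(0)-T).round(3),(p.max(0)-T).round(3))
E
```

```text
[0.73658016 0.10563786 0.25447208] [ 0.41323575  0.5477233  -0.84882316]
scene 0.06 53 [0.612  0.6131 0.6145]
scene 0.07 56 [0.6126 0.6139 0.6156]
scene 0.08 63 [0.6133 0.6145 0.6162]
scene 0.09 59 [0.6141 0.6154 0.6168]
scene 0.1 58 [0.6148 0.6163 0.6177]
scene 0.11 63 [0.6155 0.6168 0.6182]
scene 0.12 72 [0.616  0.6175 0.6191]
scene 0.13 57 [0.6176 0.6185 0.6196]
scene 0.14 66 [0.6179 0.6192 0.6203]
scene 0.15 72 [0.6189 0.6201 0.6214]
scene 0.16 76 [0.6196 0.6208 0.6225]
scene 0.17 82 [0.6129 0.6213 0.623 ]
scene 0.18 319 [0.6063 0.6142 0.6227]
 g -0.024 6 [-0.026 -0.009 -0.023] [ 0.023  0.007 -0.02 ]
 g -0.014 56 [-0.038 -0.009 -0.019] [ 0.031  0.014 -0.01 ]
 g -0.004 81 [-0.039 -0.01  -0.009] [0.032 0.014 0.   ]
 g 0.006 67 [-0.037 -0.011  0.001] [0.031 0.014 0.01 ]
 g 0.016 59 [-0.031 -0.007  0.011] [0.033 0.014 0.02 ]
 g 0.026 137 [-0.057 -0.009  0.021] [0.048 0.016 0.031]
 g 0.036 197 [-0.059 -0.01   0.031] [0.052 0.016 0.04 ]
 g 0.046 160 [-0.062 -0.01   0.041] [0.056 0.019 0.051]
 g 0.056 157 [-0.065  0.001  0.051] [0.059 0.02  0.061]
 g 0.066 162 [-0.067  0.003  0.061] [0.06  0.02  0.071]
 g 0.076 292 [-0.07  -0.013  0.071] [0.064 0.022 0.081]
top 0.07 4 [0.6114 0.6118 0.6133]
top 0.08 3 [0.6125 0.6127 0.6139]
top 0.1 4 [0.6133 0.6136 0.6144]
top 0.11 5 [0.6144 0.6147 0.6155]
top 0.12 7 [0.6149 0.6154 0.6161]
top 0.18 55 [0.6076 0.6144 0.622 ]
```

View pics/s5.png

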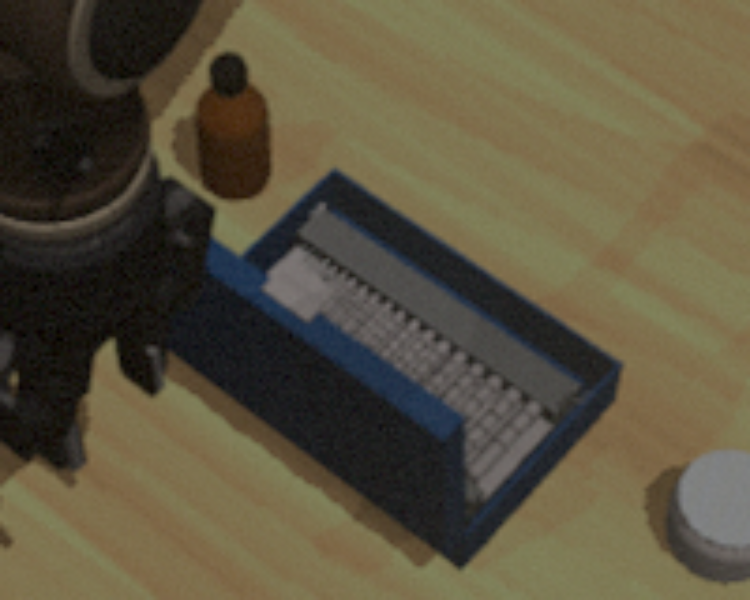

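The lid is at ≈1.645 rad with its edge at z≈0.180, and the case has not shifted. With the fingers half open the tip is really only about 16 mm below the TCP, which fits the rack contact height, so it rode up on the edge. I'll go lower and repeat.

Emit:
{"name": "jog_arm", "arguments": {
  "targets": [0, 40, 0, 0, 0, 0, 84, 0, 0, 0, 0, 84, -30, 0, 0, 0, 84, -60, 0, 0, 0, 84, -70, 0, 0, 0, 84, -80, 0, 0, 0, 84, -90, 0, 0, 0, 83, -100, 0, 0, 0, 83, -110, 0, 0, 0, 83, -120, 0, 0, 0, 83, -130, 0, 0, 0, 83, -130, 0, 0]
}}

```text
time: 10.35
tcp_pos: [0.6007, 0.1034, 0.1729]
orientation: [-0.504, 0.506, -0.496, 0.495]
force: [-0.1, 0.1, -0.8]
grip_width: 0.0423
```

```bash
python3 - <<'E'
from h import *
d=grab("scene"); P=cloud(d)
s=arm.observe();print(s["tcp_pos"],s["force"])
cv2.imwrite("pics/s6.png",cv2.resize(d["image"][170:330,230:430],(750,600)))
m=(P[...,0]>.5)&(P[...,0]<.70)&(P[...,1]>.14)&(P[...,1]<.2)
for z in np.arange(.06,.19,.02):
        p=P[m&(abs(P[...,2]-z)<.005)]
        if len(p)>2: print(round(z,3),len(p),np.percentile(p[:,0],[2,50,98]).round(4))
E
```

```text
[0.60147983 0.10345418 0.17298072] [0.26263685 0.8276993  0.27103186]
0.06 106 [0.6008 0.6047 0.6079]
0.08 116 [0.5932 0.5965 0.6   ]
0.1 119 [0.5845 0.5886 0.5917]
0.12 132 [0.5766 0.5803 0.5839]
0.14 135 [0.5692 0.5726 0.5761]
0.16 140 [0.5609 0.564  0.5682]
0.18 18 [0.5538 0.5577 0.56  ]
```

View pics/s6.png

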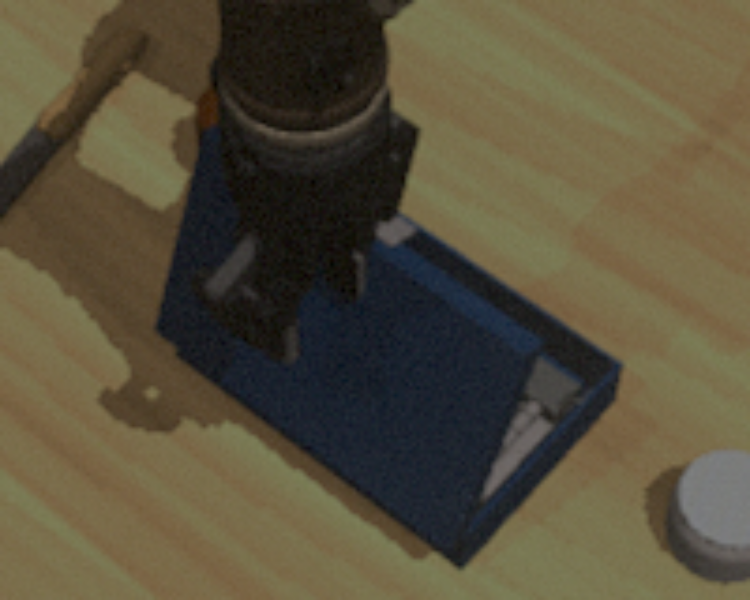

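The lid is at ≈1.19 rad as planned, with the finger on its outer face near the edge (crop px 350,290). I'll continue along the arc, slowing at the end.

Emit:
{"name": "jog_arm", "arguments": {
  "targets": [0, 4, -10, 0, 0, 0, 9, -20, 0, 0, 0, 15, -30, 0, 0, 0, 22, -40, 0, 0, 0, 29, -49, 0, 0, 0, 37, -57, 0, 0, 0, 44, -63, 0, 0, 0, 52, -68, 0, 0, 0, 60, -73, 0, 0, 0, 67, -77, 0, 0, 0, 72, -79, 0, 0, 0, 77, -81, 0, 0, 0, 82, -83, 0, 0, 0, 86, -84, 0, 0, 0, 89, -85, 0, 0, 0, 89, -85, 0, 0]
}}

```text
time: 12.0
tcp_pos: [0.5175, 0.1019, 0.0838]
orientation: [-0.504, 0.505, -0.495, 0.495]
force: [-0.1, 0.7, 0.7]
grip_width: 0.0427
```

Emit:
{"name": "jog_arm", "arguments": {
  "targets": [0, 3, -1, 0, 0, 0, 6, -1, 0, 0, 0, 9, -2, 0, 0, 0, 11, -2, 0, 0, 0, 13, -2, 0, 0, 0, 14, -2, 0, 0, 0, 14, -2, 0, 0]
}}

```text
time: 12.7
tcp_pos: [0.5167, 0.102, 0.0758]
orientation: [-0.504, 0.505, -0.495, 0.495]
force: [-13.1, -1.8, 36.7]
grip_width: 0.043
```

Emit:
{"name": "jog_arm", "arguments": {
  "targets": [0, -10, 0, 0, 0, 0, -50, 0, 0, 0, 0, -100, 0, 0, 0, 0, -150, -40, 0, 0, 0, -180, -80, 0, 0, 0, -180, -130, 0, 0, 0, -180, -130, 0, 0]
}}

```text
time: 13.4
tcp_pos: [0.3819, 0.0994, 0.2506]
orientation: [-0.505, 0.505, -0.495, 0.495]
force: [1.2, -0.2, -1.3]
grip_width: 0.0425
```

```bash
python3 - <<'E'
from h import *
d=grab("scene"); P=cloud(d)
s=arm.observe();print(s["tcp_pos"],s["force"])
cv2.imwrite("pics/s7.png",cv2.resize(d["image"][170:330,230:430],(750,600)))
for n,P in(("scene",P),("top",cloud(grab("top")))):
    m=(P[...,0]>.45)&(P[...,0]<.62)&(P[...,1]>0.01)&(P[...,1]<.195)&(P[...,2]>.045)&(P[...,2]<.09)
    p=P[m]; print(n,len(p),np.linalg.lstsq(np.c_[p[:,:2]-[.53,.1],np.ones(len(p))],p[:,2],rcond=None)[0],p.min(0),p.max(0))
    print(cv2.minAreaRect((p[:,:2]*1000).astype(np.float32)))
    b=P[(P[...,0]>.66)&(P[...,0]<.8)&(abs(P[...,1]-.1)<.1)&(abs(P[...,2])<.02)]; print("bench",np.median(b[:,2]))
E
```

```text
[0.38225403 0.09941046 0.25028858] [-1.0328352   0.13078022 -0.60264528]
scene 5295 [-0.00553021 -0.00030031  0.0549863 ] [0.45387278 0.01000954 0.04503129] [0.60182253 0.19497871 0.06199666]
((527.8474731445312, 102.50064086914062), (147.76596069335938, 185.07656860351562), 0.08120739459991455)
bench -0.0008865733791165973
top 4218 [-0.00181376  0.00044587  0.05661628] [0.45651556 0.01000442 0.04509068] [0.60201526 0.19398627 0.06381463]
((528.4755249023438, 101.9356460571289), (144.44683837890625, 184.55368041992188), 0.9257351756095886)
bench 0.0007233694214753285
```

View pics/s7.png

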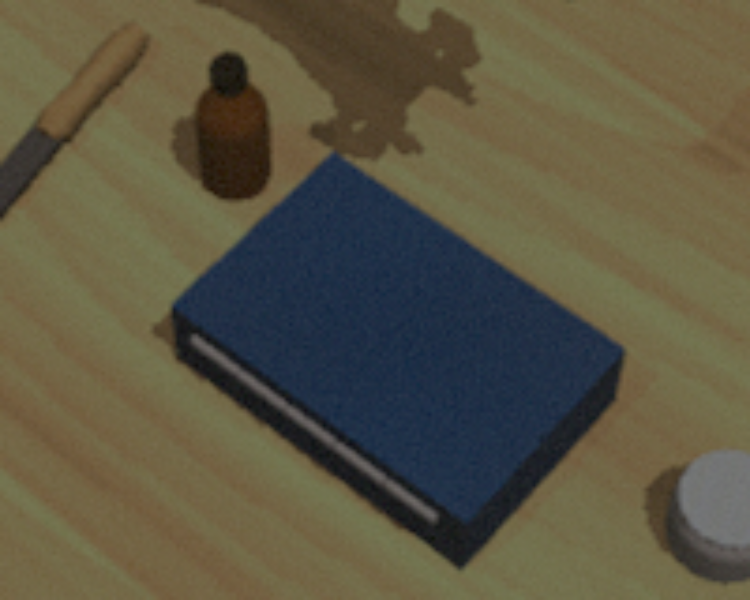

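The lid lies flat: height is 55–57 mm and the tilt is at most 0.006 rad. The case outline is unchanged and the robot is clear of everything, so I'm handing in.

```bash
python3 -c "
from bench import arm
print(arm.observe()['time']); print(arm.close_job())"
```

```text
13.5
the job is handed in; nothing more can be done
None
```

The case is closed: I folded the rack flat first, then pushed the lid shut over it. The job was handed in at 13.5 s with the robot clear of everything.

- **Rack:** With the lid still open, the rack's foot and top rails both measured about 33 mm above the bench, and the push ended against the stop at 11 N.
- **Lid:** The shut lid measured 55–57 mm high with at most 0.006 rad of tilt. The closing moves were slow, well under the slam limit, and the last press peaked at about 37 N.
- **Case and bystanders:** The last picture showed the case where it was to within a few millimetres. The oil bottle, tin and visible part of the file looked unmoved. The stone and the rest of the file were outside that picture, but the arm never went near them.

One check disagreed on the way. The first push on the lid rode up onto its top edge, with 12 N pushing up, because the half-open fingertips reach about 16 mm past the TCP, not the 22 mm I first read from the camera. I lifted off, measured again and pushed from lower down, with no visible effect on the case.

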